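Switch on a bench supply at its guarded toggle

TASK

Switch on the low grey bench supply with the tip and back of a finger, without gripping or forcing anything. From the supply's front, lift the hinged steel guard and, while it is up, push the toggle under it over towards the supply's rear; draw the finger out so that the guard drops shut over the switch, and only then press the round start button fully in and let it go. Leave the unguarded toggle, the knob and the loose things on the bench alone.

Things in the scene. Friction and masses are not known exactly. Their poses are not given: they have to be found in the camera images.
- supply: low grey bench supply, case 170 x 214 x 52 mm (front-back x left-right x height), ridge to 76 mm along its rear; cannot be shifted. It stands near the worktop's right end with its front facing the robot's left. Origin: centre of its underside; x to its rear (about world -y), y to its left (about world +x), z up. Three light grey metal plates 64.5 mm apart in its top, in any order; all face as the case
- switch_module: light grey metal plate (120 x 63 x 3 mm) with the guarded switch. Origin: centre of its underside, upper face at z = 3 mm; axes as the supply (x to the rear). Guard's hinge pin along y at x = 40, z = 21 mm; toggle's pivot at x = 18, y = 0, z = 9 mm. In front of the guard (x below -21 mm) the plate is bare
- guard (a joint): dark steel guard over the toggle, hinged at its rear: 0 = shut, grows as its front is lifted, stop at 1.15 rad. Light (40 g, weak closing spring): falls shut from any angle when let go. Inverted channel 43 mm wide, 39 mm inside; shut, its roof's underside is 35 mm above the plate's face; side cheeks taper from nothing at the lip to 10 mm off the plate near the hinge
- guard_lip (a point): middle of the front edge of the guard's upturned lip (moves with it); shut, at x = -21, y = 0, z = 45 mm in the plate's frame. The lip rises from the roof's front end at x = -10 mm; the front below it is open, so a finger tilted back (tip forward and down) goes in from the front under the lip and lifts it
- guard_hinge (a point): middle of the guard's hinge pin (fixed on the plate), axes as the plate
- toggle (a joint): bare-metal bat toggle under the guard, 22.5 mm long from its pivot, 7.6 mm thick near the tip, snapping between two positions: 0 = off, leaning 25 degrees to the front; 0.87 rad = on, leaning 25 degrees to the rear. It snaps over by itself once past the middle (0.435); about 2 N at the tip pushes it over
- toggle_tip (a point): tip of that toggle; off, it is 9.5 mm in front of the pivot and 20.5 mm above it
- start_module: light grey metal plate of the same size and axes with the round start button (12 mm behind its centre)
- start (a joint): round push button, grey cap 26 mm across in a black housing 42 mm across: 0 = out, 5 mm = fully in (needs about 5 N); springs back when let go
- start_top (a point): middle of the button's upper face, 21 mm above its plate's upper face when out; it is pressed straight down
- range_toggle_tip (a point): tip of the smaller bare toggle, 16 mm long, on the plate with the knob: leave alone
- knob_mark (a point): mark on the rim of the black setting knob's top (24 mm across, 19 mm high): leave alone
- timer: loose white bench timer 58 x 68 x 19 mm lying before the supply's front; origin at the middle of its underside
- petri_dish: loose glass petri dish 67 mm across, 18 mm high, before the supply's front; origin at the middle of its underside
- marker_pen: loose marker pen 75 mm long, 10 mm thick, lying close before the supply's front; origin at the middle of its underside

How it is judged:
On the way, in this order (a step that is already met when the one before it is completed fails the run):
1. the guard is lifted, the toggle still off (value of joint guard above 0.2 rad and value of joint toggle below 0.3 rad), for 0.05 s.
2. the toggle is pushed over to on under the raised guard (value of joint toggle above 0.75 rad and value of joint guard above 0.15 rad), for 0.05 s.
3. the guard has dropped shut over the toggle, which stays on, the hand off it (value of joint guard below 0.06 rad and value of joint toggle above 0.75 rad and contact force between the fingers and switch_module below 0.1 N), for 0.2 s.
4. the start button is pressed fully in (value of joint start above 0.004 m and value of joint guard below 0.06 rad and value of joint toggle above 0.75 rad), for 0.05 s.
At the end, for the whole second after the job is handed in: the toggle is on (over 0.75 rad), the guard lies shut over it (under 0.06 rad), the start button has been pressed (over 4 mm) and is out again (under 1 mm); timer, petri dish and marker pen lie where they were (within 10 mm) (value of joint toggle above 0.75 rad and value of joint guard below 0.06 rad and value of joint start below 0.001 m and distance of each of timer, petri_dish, marker_pen from where it was at the start of the episode below 0.01 m); the robot touches nothing.
It fails at once if the start button is pressed (over 2 mm) before the toggle is on and the guard is shut (value of joint start above 0.002 m and (value of joint toggle below 0.75 rad or value of joint guard above 0.1 rad)).
It fails at once if the unguarded toggle is moved (its tip over 5 mm) (distance of range_toggle_tip from where it was at the start of the episode above 0.005 m).
It fails at once if the setting knob is turned (its mark over 5 mm) (distance of knob_mark from where it was at the start of the episode above 0.005 m).
It fails at once if the timer, the petri dish or the marker pen is lifted, carried or pushed over 10 mm (distance of any of timer, petri_dish, marker_pen from where it was at the start of the episode above 0.01 m).
It fails at once if the guarded switch is gripped or forced (the fingers press on it, its guard or its plate with over 35 N) (contact force between the fingers and switch_module above 35 N).
It also fails if it takes over 45 s, if anything falls off the work surface, if the arm or the gripper's body presses on something with over 40 N, if the wrist force passes 120 N, or if a joint passes its speed limit or range.

ROBOT

A 7-joint arm with a two-finger parallel gripper is mounted at the origin on a cart in front of the work surface, level with it; the furniture and walls round the work are solid. World frame = base frame: x ahead of the robot, y to its left, z up, the work surface at z = 0. Lengths are in m, angles in rad, forces in N, time in s.
With the tool pointing down it reaches from about 0.35 to 0.775 m from the base axis. Payload 3.1 kg.
Tool frame: the origin (TCP) lies midway between the tips of the shut fingers; the grasp point (between the pads) lies 19 mm behind it; z points along the fingers, y is the line along which they close (so a half turn about z gives the same grasp; the last joint's range is limited). The gripper opens to 85 mm and grips with 20 to 120 N. Pads are 22 mm wide; open, the fingers measure 114 mm over their backs; the gripper's body (76 mm by 85 mm) begins 54 mm behind the grasp point. The pads swing forward as they close: fully open they stand 13 mm farther back than shut.
Start: joints at [-0.042, 0.311, 0.014, 1.512, -0.004, 1.319, -0.027], TCP at [0.55, 0, 0.231] pointing down, gripper open.
Joint ranges: [-2.7, 2.7], [-0.3, 1.91], [-1.27, 1.3], [0.12, 2.57], [-1.44, 4.58], [0.2, 2.03], [-3.05, 3.05]. Speed limits (rad/s): [2.79, 2.79, 3.14, 3.14, 3.14, 3.14, 3.14].

INTERFACE

Orientations are given as a unit quaternion [w, x, y, z].
In Python, from plant import manip gives the robot as it stands. Calls block until the motion is done:
- manip.movep(position, orientation): joint-space move of the TCP to a pose.
- manip.movel(position, feed=0.15, frame=None, force_limit=None): straight line of the TCP; frame=None keeps the orientation; feed is the mean speed in m/s. With force_limit (N) it stops when the force on the tool has changed by that much, and returns True; else False.
- manip.goto_joints(angles): joint-space move.
- manip.move_gripper(opening): finger opening in m; the grip force is fixed at half the most; returns when the fingers have stopped.
- manip.dwell(seconds).
- manip.inverse_kinematics(position, orientation): joint angles nearest the present ones, or None.
- manip.state(): the state.
- manip.camera(name): name is "scene" or "side" or "wrist"; returns (picture, depth): 420x560x3 uint8, red, green, blue; 420x560 float32, m along the optical axis (not along the pixel's ray), 0 where there is no reading.
- manip.camera_info(name): a dict with "fx", "fy", "cx", "cy" (pixels), "rvec" (rotation vector, rad) and "tvec" (3), from world to camera coordinates, as OpenCV has them; the wrist camera has in their place "hand_eye" (4x4, takes a point from camera to tool coordinates, whose origin is the TCP and whose axes are the flange's). Camera axes: x right, y down, z forward; pixel columns grow to the right and rows downward; lengths in m; the calibration is good to about 2 mm. A picture is of the moment at which its call begins: read the wrist's pose just before it. camera_info takes no time and is no camera call.
A pose or a line that the arm cannot do raises manip.IKError and nothing moves.
- manip.hand_in(): hands the job in; it is judged then, once.
The state is a dict: "time_s": time; "joints": joint angles; "qd": joint speeds; "joint_torque": joint torques, N m; "position": TCP position; "eef_rot": TCP orientation; "wrist_force": force on the tool from outside, world axes, zero at the start; "ft_torque": the same for the moment, N m; "width": finger opening in m; "gripper_force": force on a finger pad.
Only numpy, scipy, OpenCV 4.12 (cv2) and the standard library are available. Lean on these libraries where they do the work, as an engineer would, in place of code of your own. Each camera call takes 0.05 s, during which the arm holds its last target. There are 200 camera calls.

## Working session

There is one attempt and no reset: what is moved stays moved. The work goes in short steps, each a Python script; the robot and the scene stay as the last script left them, time stands still between calls to the robot, and variables do not carry over. Pictures are saved under pics/ and viewed, at most 10 in all, crops included, and the job is handed in when it is done.

```bash
ls; mkdir -p pics
python3 - <<'E'
from plant import manip
import numpy as np,cv2
for n in ["scene","side"]:
    p,d=manip.camera(n); i=manip.camera_info(n)
    np.savez(f"{n}.npz",p=p,d=d,**i)
    cv2.imwrite(f"pics/{n}.png",p[:,:,::-1]); R=cv2.Rodrigues(np.array(i["rvec"]))[0]
    print(n,i["fx"],-R.T@np.array(i["tvec"]),R[2])
i=manip.camera_info("wrist");print(i); s=manip.state();print(s["time_s"],s["eef_rot"],s["wrist_force"],s["width"])
E
```

```text
pics
scene 487.3671168243389 [0.06954673 0.45073831 0.47252175] [ 0.52796194 -0.71242686 -0.46228147]
side 386.6907794349323 [0.4361447  0.55872704 0.58564467] [ 0.07528599 -0.81854542 -0.56948698]
{'fx': 348.27401163812016, 'fy': 348.27401163812016, 'cx': 280.2494886206745, 'cy': 209.2233241837275, 'hand_eye': array([[-9.12625214e-04, -9.51083620e-01, -3.08932217e-01,
         7.90501199e-02],
       [ 9.99999542e-01, -7.78950180e-04, -5.56037956e-04,
        -3.03066645e-04],
       [ 2.88195785e-04, -3.08932583e-01,  9.51083895e-01,
        -1.43349355e-01],
       [ 0.00000000e+00,  0.00000000e+00,  0.00000000e+00,
         1.00000000e+00]])}
0.1 [-0.00072829  0.70707218  0.70714058 -0.00077121] [-0.1821469   0.24263507 -0.35321676] 0.08544488530074576
```

View pics/scene.png

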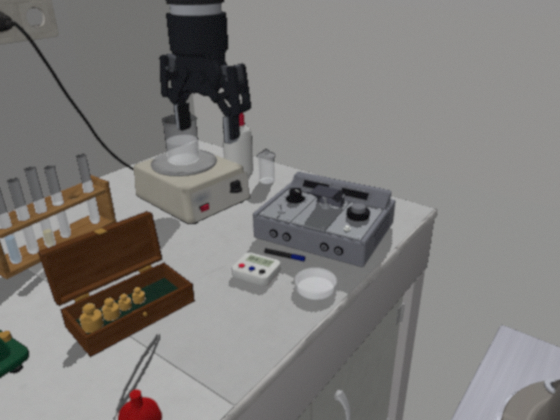

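View pics/side.png

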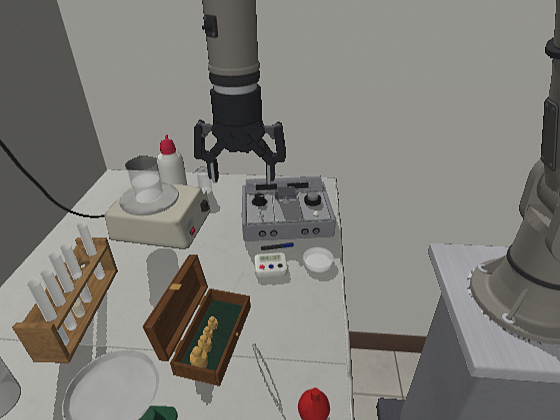

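The supply is at scene pixel (325,215) and side pixel (288,208). The guarded switch looks to be in the middle plate, with round things on both outer plates. The pen, timer and dish lie in front. Next I'll measure the case and look at it with the wrist camera.

```bash
cat > h.py <<'E'
import numpy as np,cv2
from scipy.spatial.transform import Rotation as Rn
from plant import manip
def world(n,d,i,T=None):
    v,u=np.indices(d.shape); P=np.stack([(u-i["cx"])/i["fx"]*d,(v-i["cy"])/i["fy"]*d,d],-1)
    if T is None:
        R=cv2.Rodrigues(np.array(i["rvec"]))[0]; return (P-np.array(i["tvec"]).ravel())@R
    return P@T[:3,:3].T+T[:3,3]
def q2R(q): return Rn.from_quat([q[1],q[2],q[3],q[0]])
def R2q(r):
    q=r.as_quat(); return [q[3],q[0],q[1],q[2]]
def wrist():
    s=manip.state(); T=np.eye(4);T[:3,:3]=q2R(s["eef_rot"]).as_matrix();T[:3,3]=s["position"]
    i=manip.camera_info("wrist"); p,d=manip.camera("wrist"); return p,d,world("wrist",d,i,T@i["hand_eye"]),i
E
python3 - <<'E'
from h import *
for n in ["scene","side"]:
    z=np.load(n+".npz"); W=world(n,z["d"],z)
    m=(z["d"]>0)&(W[...,2]>.046)&(W[...,2]<.058)
    u=np.indices(m.shape)[1];v=np.indices(m.shape)[0]
    m&= ((u>250)&(u<400)&(v>170)&(v<260)) if n=="scene" else ((u>238)&(u<340)&(v>172)&(v<245))
    q=W[m][:,:2].astype(np.float32); print(n,len(q),cv2.minAreaRect(q),np.percentile(q,[1,99],axis=0))
    tz=W[...,2][(z["d"]>0)&(W[...,2]<.02)&(W[...,2]>-.02)&(W[...,0]<.9)]; print(np.median(tz))
s=np.load("side.npz");W=world("side",s["d"],s)
for u,v in [(277,246),(270,264),(318,262)]: print(W[v,u])
E
```

```text
scene 4299 ((0.4978141188621521, -0.2867911458015442), (0.21556363999843597, 0.30765339732170105), 8.990632057189941) [[ 0.37339813 -0.4396849 ]
 [ 0.59118014 -0.12468725]]
-0.0002695737438681437
side 2463 ((0.4871973693370819, -0.21779483556747437), (0.21313276886940002, 0.17042064666748047), 9.012852668762207) [[ 0.37785165 -0.27934374]
 [ 0.59078991 -0.12370037]]
0.0014934000020179474
[ 0.49947304 -0.10798813  0.00814054]
[ 0.5078769  -0.03589109  0.01980619]
[ 0.40723501 -0.04928792  0.02028218]
```

Run:
```python
from h import *
a=np.radians(9); xs=np.array([np.sin(a),-np.cos(a),0]); ys=np.array([np.cos(a),np.sin(a),0])
c=np.array([.487,-.218,0])
R=Rn.from_matrix(np.stack([-xs,ys,[0,0,-1]],1)); 
manip.movep(c-.05*xs+[0,0,.26],R2q(R))
p,d,W,i=wrist(); np.savez("w.npz",p=p,d=d,W=W); cv2.imwrite("pics/w1.png",cv2.resize(p[:,:,::-1],(800,600)))
print(manip.state()["position"],manip.state()["joints"])
np.save("Z.npy",W[...,2])
```

```text
[ 0.48007233 -0.16593058  0.25949503] [ 0.23356927  0.21008584  0.0813833   1.57394464 -0.01925385  1.35901553
  0.47790142]
```

View pics/w1.png

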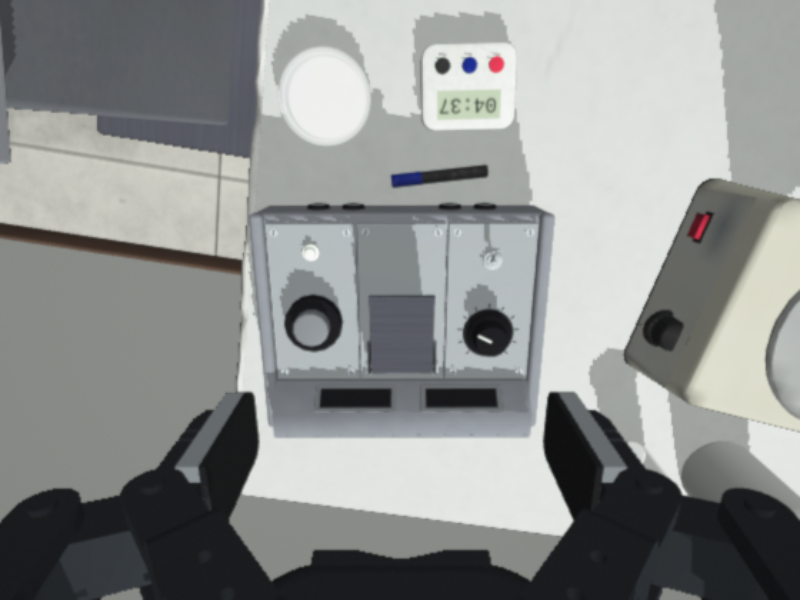

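The guarded switch is in the middle plate, with its guard at (402,333). The start button is on the image's left at (313,323). The knob (488,332) and range toggle (490,258) are on the right. The pen is at (440,176), close to the front.

Run:
```python
from h import *
z=np.load("w.npz");W=z["W"];ok=z["d"]>0
a=np.radians(9)
m=ok&(W[...,2]>.046)&(W[...,2]<.06)&(abs(W[...,0]-.487)<.13)&(abs(W[...,1]+.218)<.12)
m[270:]=0
r=cv2.minAreaRect(W[m][:,:2].astype(np.float32));print("case",r,np.median(W[m][:,2]))
xs=np.array([np.sin(a),-np.cos(a)]); ys=np.array([np.cos(a),np.sin(a)])
def loc(P): q=P[...,:2]-[.487,-.218]; return np.stack([q@xs,q@ys,P[...,2]],-1)*1e3
L=loc(W)
def blob(name,u0,u1,v0,v1,z0,z1):
    s=np.zeros_like(ok);s[int(v0*.7):int(v1*.7),int(u0*.7):int(u1*.7)]=1
    q=L[s&ok&(L[...,2]>z0)&(L[...,2]<z1)];print(name,len(q),np.percentile(q,[2,50,98],axis=0).round(1).tolist(), cv2.minAreaRect(q[:,:2].astype(np.float32)))
blob("guard",360,445,280,375,80,110)
blob("capL",270,355,280,360,70,100)
blob("knobR",455,525,300,365,66,100)
blob("plate",370,430,225,280,45,70)
blob("plateL",275,295,225,290,45,70)
blob("pen",385,495,155,195,4,20)
for v in range(284,384,8):
    print(L[int(v*.7),int(402*.7)].round(1),end=' ')
```

```text
case ((0.4859718382358551, -0.203195258975029), (0.21464760601520538, 0.1322280317544937), 9.125402450561523) 0.05584414679732641
guard 2447 [[-33.9, -19.4, 82.3], [-5.6, 1.2, 91.9], [27.3, 21.8, 99.2]] ((-2.7591552734375, 1.5570144653320312), (64.35047149658203, 43.807743072509766), 0.5032600164413452)
capL 504 [[-14.0, -74.3, 70.8], [-3.4, -62.5, 76.5], [9.0, -51.2, 77.9]] ((-2.560861587524414, -62.82038879394531), (24.718130111694336, 24.500856399536133), 21.20179557800293)
knobR 460 [[-3.6, 54.3, 67.1], [6.0, 64.9, 74.6], [17.9, 75.9, 76.1]] ((7.522345542907715, 65.28763580322266), (23.228166580200195, 22.888687133789062), 89.49642944335938)
plate 1629 [[-73.2, -20.9, 54.4], [-53.9, -0.8, 55.8], [-34.0, 20.3, 57.3]] ((-53.51942443847656, -0.3867225646972656), (39.969608306884766, 42.40150833129883), 0.24238824844360352)
plateL 640 [[-73.1, -90.5, 54.4], [-50.5, -82.9, 55.9], [-26.7, -75.6, 57.4]] ((-49.815128326416016, -82.91780853271484), (13.918994903564453, 47.8957405090332), 86.00955200195312)
pen 613 [[-109.5, -5.4, 6.1], [-103.1, 29.8, 9.7], [-95.5, 65.9, 11.7]] ((-102.69007110595703, 30.27862548828125), (10.04261589050293, 74.68401336669922), 6.306268692016602)
[-30.5   1.2  55.3] [-24.3   1.2  56.5] [-31.2   1.1  97.8] [-25.1   1.2  94.2] [-18.5   1.2  92.5] [-13.2   1.2  91.9] [-6.7  1.2 91. ] [-2.   1.2 92. ] [ 4.5  1.2 91.7] [11.3  1.2 90.7] [16.2  1.2 91.5] [27.   1.2 82.8] [48.   1.3 55. ]
```

```bash
cat >> h.py <<'E'
a=np.radians(9.07); XS=np.array([np.sin(a),-np.cos(a),0]); YS=np.array([np.cos(a),np.sin(a),0]); ZS=np.array([0,0,1.])
O=np.array([.487,-.218,0])-.0135*XS+.0013*YS+.0525*ZS   # switch plate origin
def ori(al):
    z=np.sin(al)*XS-np.cos(al)*ZS; return Rn.from_matrix(np.stack([np.cross(YS,z),YS,z],1))
AL=np.radians(30)
def C(x,z): # TCP for upper rear finger corner at plate x,z (mm)
    return O+(x-11*np.cos(AL))*1e-3*XS+(z-11*np.sin(AL))*1e-3*ZS
def rep(t,r=None):
    s=manip.state();q=(np.array(s["position"])-O)*1e3
    print(t,r,round(s["time_s"],2),np.round([q@XS,q@YS,q[2]],1),np.round(s["wrist_force"],1))
E
python3 - <<'E'
from h import *
q=R2q(ori(AL))
for w in [(-60,110),(-45,33),(-12,28),(0,40),(19,24),(-60,110)]:print(np.round(manip.inverse_kinematics(C(*w),q),2))
manip.move_gripper(0)
manip.movep(C(-60,110),q);rep("high")
manip.movel(C(-48,33),feed=.1,force_limit=10);rep("A")
p,d,W,i=wrist();p2,_=manip.camera("side");p3,_=manip.camera("scene")
cv2.imwrite("pics/a.png",np.hstack([cv2.resize(p,(400,300)),cv2.resize(p3[150:285,220:400],(400,300))])[:,:,::-1])
E
```

```text
[-0.13  0.22 -0.01  1.95  0.62  1.05 -0.32]
[-0.13  0.34  0.03  2.03  0.7   0.87 -0.43]
[-0.1   0.36  0.08  2.03  0.7   0.82 -0.37]
[-0.08  0.34  0.09  2.01  0.69  0.83 -0.32]
[-0.07  0.37  0.13  2.02  0.7   0.77 -0.31]
[-0.13  0.22 -0.01  1.95  0.62  1.05 -0.32]
high None 2.47 [-68.5   0.3 105.3] [-0.6  0.  -0. ]
A None 3.4 [-57.4   0.6  28.1] [0.7 0.  0.9]
```

View pics/a.png

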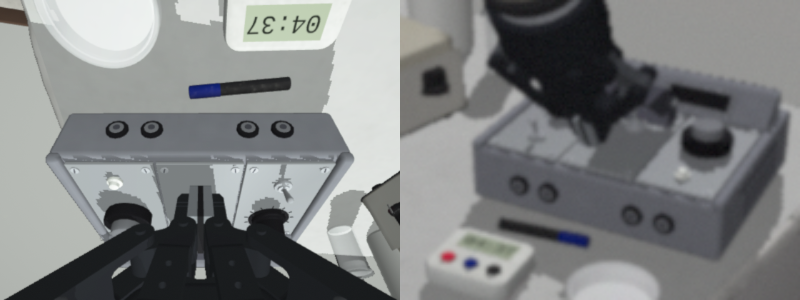

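The shut fingers are centred on the middle plate at wrist view (200,205), clear of its neighbours and in front of the guard. I'll go in and lift.

Run:
```python
from h import *
r=manip.movel(C(-12,28),feed=.06,force_limit=10);rep("B",r)
if not r:
    r=manip.movel(C(0,40),feed=.06,force_limit=12);rep("lift",r);manip.dwell(.15)
p3,_=manip.camera("scene");p2,_=manip.camera("side")
cv2.imwrite("pics/b.png",np.hstack([cv2.resize(p2[160:250,230:350],(400,300)),cv2.resize(p3[165:255,260:380],(400,300))])[:,:,::-1])
```

```text
B False 4.31 [-21.7  -0.1  22.3] [-0.2 -0.1 -0. ]
lift False 4.74 [-9.3  0.2 34.9] [-0.2 -0.3 -0.3]
```

View pics/b.png

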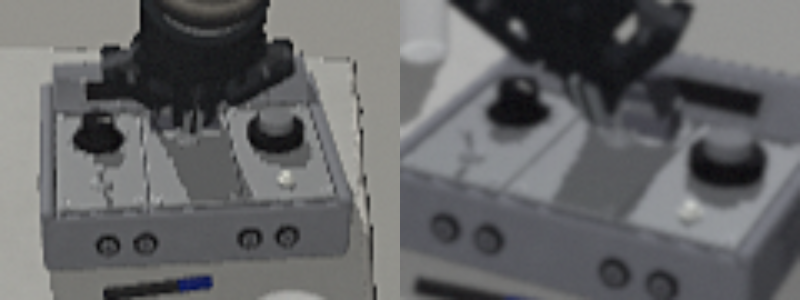

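The fingers are under the guard's front, and a grey piece that should be the guard shows at (650,110) in the right half. I'll check from the depth that it is raised.

Run:
```python
from h import *
for n in ["scene","side"]:
    p,d=manip.camera(n);W=world(n,d,manip.camera_info(n))
    q=W-O;L=np.stack([q@XS,q@YS,q[...,2]],-1)*1e3
    m=(d>0)&(abs(L[...,1])<26)&(L[...,0]>-40)&(L[...,0]<50)&(L[...,2]>8)&(L[...,2]<95)
    v,u=np.nonzero(m); sel=range(0,len(v),max(1,len(v)//45))
    for k in sel: print(n[:2],u[k],v[k],L[v[k],u[k]].round(0),p[v[k],u[k]],end=' | ' if k%3 else '\n')
```

```text
sc 330 175 [-29. -26.  90.] [59 60 61]
sc 328 177 [-31. -23.  86.] [60 60 62]
sc 329 178 [-34. -26.  87.] [29 31 36]
sc 310 180 [-37.   7.  77.] [21 25 27]
sc 321 181 [-38. -13.  80.] [28 26 34]
sc 322 182 [-39. -16.  79.] [28 29 34]
sc 313 186 [-38.   1.  68.] [33 33 35]
sc 337 187 [ 27. -17.  42.] [68 69 75]
sc 336 188 [ 15. -20.  46.] [52 52 58]
sc 312 189 [-37.   3.  61.] [88 89 93]
sc 335 189 [  5. -22.  49.] [41 39 45]
sc 311 190 [-38.   5.  59.] [74 77 80]
sc 331 190 [43.  1. 25.] [68 69 74]
sc 340 190 [ 28. -22.  37.] [34 34 39]
sc 315 191 [-37.  -3.  59.] [63 67 68]
sc 324 191 [-26. -14.  56.] [24 22 27]
sc 340 191 [ 32. -21.  33.] [34 32 38]
sc 316 192 [-34.  -3.  56.] [77 80 83]
sc 325 192 [-20. -14.  52.] [23 23 25]
sc 335 192 [  6. -22.  42.] [36 36 41]
sc 311 193 [-26.  10.  47.] [55 55 60]
sc 320 193 [-26.  -7.  51.] [40 40 44]
sc 329 193 [37.  3. 21.] [53 54 60]
sc 338 193 [ 21. -22.  34.] [31 33 37]
sc 314 194 [-31.   2.  49.] [59 60 63]
sc 323 194 [-30. -14.  53.] [20 22 27]
sc 332 194 [38. -3. 20.] [55 55 62]
sc 341 194 [ 37. -21.  24.] [36 37 44]
sc 316 195 [-31. 
[... 1805 characters left out ...]
]
si 285 195 [-34.   5.  55.] [85 88 89]
si 288 195 [-29.  -2.  51.] [16 15 15]
si 291 195 [-27.  -9.  49.] [41 45 46]
si 294 195 [ 33. -23.   9.] [51 49 53]
si 284 196 [-23.   6.  45.] [21 21 22]
si 287 196 [-31.   0.  49.] [49 52 54]
si 290 196 [-28.  -7.  47.] [91 92 92]
si 293 196 [-21. -15.  42.] [31 33 36]
si 283 197 [-18.   8.  38.] [16 18 19]
si 286 197 [-28.   2.  45.] [87 89 90]
si 289 197 [-28.  -5.  44.] [89 90 92]
si 292 197 [-18. -13.  37.] [34 36 40]
si 286 198 [-25.   2.  40.] [87 89 90]
si 289 198 [-24.  -5.  39.] [88 90 91]
si 285 199 [-24.   4.  37.] [87 89 91]
si 288 199 [-22.  -3.  35.] [40 40 40]
si 284 200 [13.  3.  9.] [102 103 103]
si 287 200 [13. -4.  9.] [79 80 79]
```

The guard's roof slope is about 0.31 rad and the toggle is still off, both as predicted. Now push, draw out and check.

Run:
```python
from h import *
r=manip.movel(C(3,25),feed=.06,force_limit=12);rep("low",r)
r=manip.movel(C(20,24.5),feed=.04,force_limit=15);rep("push",r);manip.dwell(.2)
_,d=manip.camera("scene");W=world("s",d,manip.camera_info("scene"));q=W-O
L=np.stack([q@XS,q@YS,q[...,2]],-1)*1e3
for u,v in [(337,187),(336,188),(335,189),(333,180),(335,182),(337,184),(325,200),(325,201),(323,203)]:print(L[v,u].round(0),end=' ')
m=(d>0)&(abs(L[...,1]+21)<3)&(L[...,0]>-15)&(L[...,0]<45)&(L[...,2]>8)&(L[...,2]<95)
s=L[m];print([s[abs(s[:,0]-x)<4][:,2].max().round() for x in (0,10,20,30) if (abs(s[:,0]-x)<4).any()])
```

```text
low False 5.5 [-6.4 -0.8 18.8] [-1.3 -0.2  1. ]
push True 5.77 [-4.3  0.6 18.8] [-0.1  3.3  2.5]
[-56. -49.  85.] [-56. -48.  82.] [-52. -44.  78.] [-53. -41.  94.] [-54. -45.  92.] [-60. -51.  91.] [-17. -13.  35.] [-17. -13.  33.] [-19. -10.  29.] [np.float64(36.0), np.float64(36.0), np.float64(35.0)]
```

Run:
```python
from h import *
rep("now")
for x in (8,11,14,17,20):
    r=manip.movel(C(x,25),feed=.03,force_limit=18);rep(x,r)
    if r: break
```

```text
now None 6.02 [-4.8  0.5 18.2] [-0.   2.7  1.8]
8 False 6.27 [-3.3  0.7 19.6] [-2.6  7.   5. ]
11 False 6.52 [-0.3  1.4 19.8] [-0.6  7.1  5.3]
14 False 6.77 [ 4.7  0.2 19.7] [ 0.8  1.4 -1.3]
17 False 7.02 [ 8.5 -1.1 19.3] [-0.4  0.4 -1.1]
20 False 7.27 [11.  -0.4 19.4] [-0.2  0.3 -0. ]
```

The force rose to 7 N and then dropped to 0, so the toggle has snapped over. Drawing out.

Run:
```python
from h import *
manip.dwell(.2)
r=manip.movel(C(-45,25),feed=.08,force_limit=12);rep("out",r)
if not r:
    manip.movel(C(-60,90),feed=.12);manip.dwell(.4);rep("up")
    manip.movep(O-.115*XS+.215*ZS,R2q(ori(0)));rep("look")
    p,d,W,i=wrist();q=W-O;L=np.stack([q@XS,q@YS,q[...,2]],-1)*1e3
    np.savez("w2.npz",p=p,d=d,L=L)
    m=(d>0)&(abs(L[...,1])<15)&(L[...,2]>30)&(L[...,2]<110)&(L[...,0]>-40)&(L[...,0]<45);s=L[m]
    for x in range(-22,40,6):
        k=abs(s[:,0]-x)<2
        if k.any():print(x,np.median(s[k,2]).round(1),end='; ')
    m=(d>0)&(abs(L[...,1]+64)<18)&(L[...,2]>19)&(L[...,2]<30)&(abs(L[...,0]-12)<20)
    print(np.percentile(L[m],[2,50,98],axis=0).round(1))
    cv2.imwrite("pics/c.png",p[:,:,::-1])
```

```text
out False 8.43 [-53.9  -0.2  19.6] [-0.8 -0.7  0.2]
up None 9.53 [-69.5  -0.3  84.1] [ 0.  -0.4 -0.4]
look None 10.2 [-114.4   -0.3  215.2] [-0.2  0.8 -0.3]
[[ -0.5 -75.6  20.1]
 [  9.7 -64.   24. ]
 [ 22.3 -52.8  25.4]]
```

View pics/c.png

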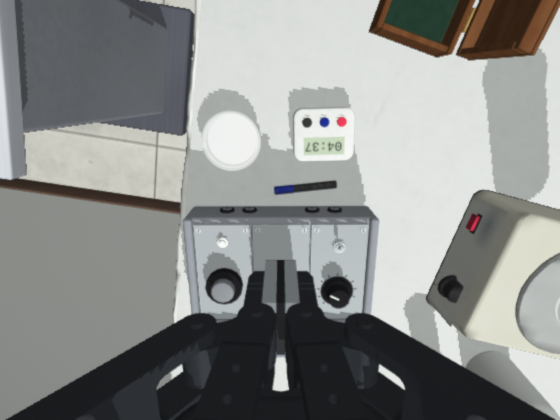

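The fingers hide the guard here, but nothing loose has moved: pen at (306,187), timer at (323,135), dish at (231,140). I'll look low from the front, off to one side.

Run:
```python
from h import *
al=np.radians(45)
t=O-.13*XS-.06*YS+.055*ZS
j=manip.inverse_kinematics(t,R2q(ori(al)));print(j)
if j is not None:
    manip.movep(t+.06*ZS,R2q(ori(al)));manip.movel(t);rep("look")
    p,d,W,i=wrist();cv2.imwrite("pics/d.png",cv2.resize(p[120:330,140:420],(800,600),interpolation=cv2.INTER_CUBIC)[:,:,::-1])
d=manip.camera("scene")[1];q=world("s",d,manip.camera_info("scene"))-O;L=np.stack([q@XS,q@YS,q[...,2]],-1)*1e3
s=L[(d>0)&(abs(L[...,1])<15)&(L[...,2]>25)&(L[...,2]<70)&(L[...,0]>-30)&(L[...,0]<45)]
for x in range(-22,40,6):
    k=abs(s[:,0]-x)<3
    if k.any():print(x,np.median(s[k,2]).round(1),end='; ')
```

```text
[-0.12860007  0.3539072  -0.40684114  2.15825503  0.92654978  1.23112649
 -0.96806578]
look None 11.84 [-129.4  -59.7   55.5] [-0.5 -0.2 -0.6]
-4 38.5; 2 37.6; 8 38.1; 14 37.3; 20 37.7; 26 37.0; 32 36.7;
```

View pics/d.png

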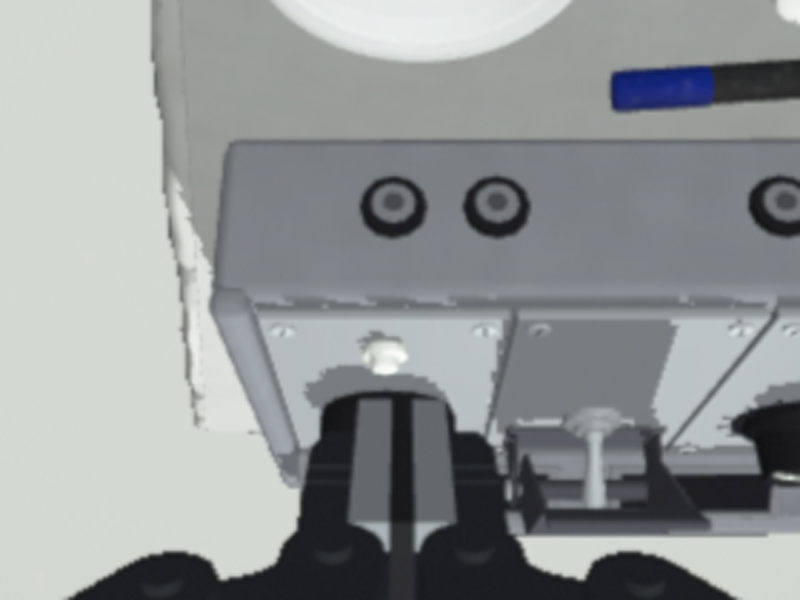

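The guard is shut: its roof is flat at 38 mm. The toggle shows under it, from (595,420) to its tip at (595,505). I'll confirm from depth that it leans to the rear, then press start.

Run:
```python
from h import *
p,d,W,i=wrist();q=W-O;L=np.stack([q@XS,q@YS,q[...,2]],-1)*1e3
for v in range(266,300,4):print(L[v,348].round(0),end=' ')
tip=L[284:297,346:351].reshape(-1,3);tip=tip[(abs(tip[:,1])<8)&(tip[:,2]>22)&(tip[:,2]<33)]
print(np.median(tip,axis=0))
assert len(tip) and np.median(tip[:,0])>18
b=O+.0106*XS-.0641*YS
manip.movel(manip.state()["position"]+.09*ZS)
manip.movep(b+.1*ZS,R2q(ori(0)));rep("above")
manip.movel(b+.028*ZS,feed=.08,force_limit=8);rep("near")
r=manip.movel(b+.0165*ZS,feed=.015,force_limit=14);rep("press",r)
manip.dwell(.2);rep("hold")
```

```text
[11.  0.  7.] [15.  1.  9.] [17.  1. 12.] [19.  1. 15.] [21.  1. 18.] [20.  0. 22.] [23.  1. 25.] [22.  0. 29.] [-12.  -7.  40.] [22.51013416  0.3166145  26.13985216]
above None 14.02 [  8.8 -64.2  99. ] [-0.5  0.9 -0.4]
near None 15.07 [ 10.9 -63.6  28.5] [-0.7  0.3  0.1]
press True 15.74 [ 10.8 -63.8  18.7] [-0.6  1.2  3.9]
hold None 15.94 [ 10.8 -63.8  18.6] [-0.6 -0.4  5.2]
```

Run:
```python
from h import *
b=O+.0106*XS-.0641*YS
for z in (.018,.017,.016):
    r=manip.movel(b+z*ZS,feed=.01,force_limit=18);manip.dwell(.15);rep("more",r)
    if manip.state()["wrist_force"][2]>10:break
manip.movel(b+.12*ZS,feed=.08);manip.dwell(.3);rep("up")
p3,_=manip.camera("scene");_,d=manip.camera("side")
manip.movel(b+.17*ZS-.12*XS);rep("clear")
p,d,W,i=wrist();q=W-O;L=np.stack([q@XS,q@YS,q[...,2]],-1)*1e3
m=(d>0)&(abs(L[...,1]+64)<8)&(L[...,2]>15)&(L[...,2]<30)&(abs(L[...,0]-11)<8);print("cap",np.median(L[m],axis=0),m.sum())
m=(d>0)&(abs(L[...,1])<15)&(L[...,2]>30)&(L[...,2]<60)&(abs(L[...,0]-10)<15);print("roof",np.median(L[m],axis=0),m.sum())
cv2.imwrite("pics/e.png",p[:,:,::-1])
```

```text
more False 16.34 [ 10.8 -63.8  18.6] [-1.7  0.4  5.4]
more False 16.74 [ 10.8 -63.8  18.5] [-3.4  1.8 11.9]
up None 18.48 [ 10.5 -64.2 119.8] [ 1.  -0.6  0.1]
clear None 19.6 [-108.6  -64.5  169.7] [ 0.6 -0.5 -0.9]
cap [nan nan nan] 0
roof [-0.38031069 -5.64349231 39.61696696] 287
  return _methods._mean(a, axis=axis, dtype=dtype,
  ret = um.true_divide(
```

View pics/e.png

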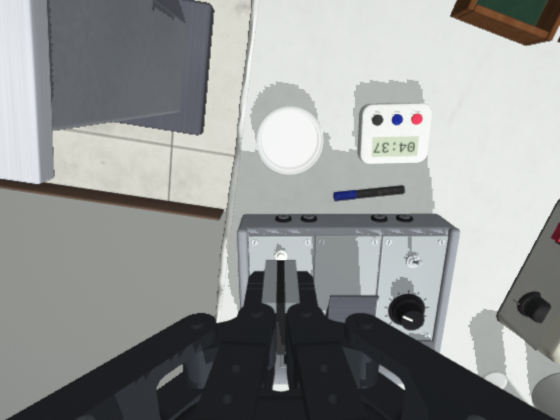

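The button hit its hard stop: 12 N with no further travel. The guard lies shut at (352,308), the loose things are in place, and the hand is clear.

```bash
python3 -c "
from plant import manip
print(manip.hand_in())"
```

```text
the job is handed in; nothing more can be done
None
```

The job is handed in with the toggle on, the guard shut over it and the start button pressed to its stop and released; nothing loose was moved, but I could not see the cap to confirm it sprang back out, and no verdict was returned.

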